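# Engage the lid knob of a haematocrit spinner

### The arm

A 6-joint arm with a two-finger parallel gripper is mounted at the origin on a cart in front of the work surface, level with it; the furniture and walls round the work are solid. World frame = base frame: x ahead of the robot, y to its left, z up, the work surface at z = 0. Lengths are in mm, angles in rad, forces in N, time in s.
With the tool pointing down it reaches from about 350 to 975 mm from the base axis. Payload 7.1 kg.
Tool frame: the origin (TCP) lies at the very end of the fingers, on their centre line; the grasp point (between the pads) lies 19 mm behind it; x points along the fingers, z is the direction in which the jaws open and shut, and the axes are right-handed (so a half turn about x gives the same grasp; the last joint's range is limited). The gripper opens to 88 mm and grips with 3 to 60 N. Pads are 20 mm wide; open, the fingers measure 115 mm over their backs; the gripper's body (75 mm by 178 mm) begins 61 mm behind the grasp point.
Start: joints at [-1.215, 0.423, 1.63, -0, 1.089, -0.019], TCP at [228.82, -581.589, 195.675] pointing down, gripper open.
Joint ranges: [-3, 3], [-0.9, 2.11], [0.09, 2.58], [-1.31, 4.45], [0.11, 2.69], [-2.54, 2.54]. Speed limits (rad/s): [2.39, 2.39, 3.01, 3.14, 3.14, 3.14].

### API

Orientations are given as a rotation vector (axis times angle).
In Python, from workcell import * gives the robot as it stands.
- The arm moves only by the shell command python3 -m crank 'ROWS'. ROWS is JSON, a list of rows, each a list of 3 entries, a list of its own where there are three numbers: the shift along the tool's x, y, z in cm, then the turn, a rotation vector about the tool's x, y, z in degrees, then the finger opening in cm, from 0 to 8.78. In form: [[[dx, dy, dz], [rx, ry, rz], claw], ...]. A call has 1 to 5 rows; each row shifts and turns the commanded pose from where the row before left it, along the tool's axes as they then stand; what a row does not reach is not made up. A row lasts 1/8 s, in which the tool goes at most 62.5 mm and 10.7 degrees, less where a joint would pass 70% of its speed; a pose out of reach is approached as far as the arm can. A call with a gripper value outside its range is refused whole. The fingers move at their own pace and stop on an object; the grip force is fixed at half the most. Time passes only in rows, so rows that do not move let the fingers close. It gives the time, the measured TCP pose, the force and the opening at its end, in the units of the state.
- get_obs(): the state, without advancing time (a new reading comes with each control period).
- get_image(name): name is "scene" or "top" or "wrist"; returns a dict with "pixels" (400x640x3 uint8, red, green, blue), "mtx" (3x3 intrinsics, pixels), "view" (4x4, takes a point from world to camera coordinates). Camera axes: x right, y down, z forward; pixel columns grow to the right and rows downward; lengths in mm; the calibration is good to about 2 mm. The wrist camera is an equidistant fisheye: a pixel r from the principal point sees the ray r / f radians off the axis. A picture is of the moment at which its call begins. There is no depth.
- close_job(): hands the job in, once; it reports no verdict.
The state is a dict: "t": time; "qpos": joint angles; "qvel": joint speeds; "joint_torque": joint torques, N m; "ee_pos": TCP position; "orientation": TCP orientation; "ft_force": force on the tool from outside, world axes, zero at the start; "moment": the same for the moment, N m; "width": finger opening in mm.
Only numpy, scipy, OpenCV 4.12 (cv2) and the standard library are available. Lean on these libraries where they do the work, as an engineer would, in place of code of your own. Each camera call takes 0.05 s, during which the arm holds its last target.

### The job

The lid of the small round haematocrit spinner is loose: its wing knob only sits on top of the stud's thread. Without lifting the knob off, turn it backwards (counter-clockwise from above) until you feel it drop at the thread start, then turn it forwards (clockwise) until the lid is pressed fully down on its seal, and let go. Be gentle: never force the knob against a stop or lean on the lid, and leave the other things on the bench where they are.

Things in the scene. Friction and masses are not known exactly. Their poses are not given: they have to be found in the camera images.
- knob_grip (a point): Where to grip the loose black wing knob (about 70 g): a round cap, 52 mm diameter, 25 mm tall, with one upright wing across its top, 46 mm long, 12 mm thick, 33 mm high. The point is on the axis in mid-wing, 10 mm below the wing's top, 22 mm above the cap's flat roof, 48 mm above the cap's rim. x along the wing, y across its thickness, z up.
- wing_knob: The same knob; origin on its axis at the cap's lower rim, axes as knob_grip. At the start its three inner pins stand on the flat tops of the stud's three hidden thread lugs and the rim is 8.8 mm above the lid. Turned clockwise from there it only meets a stop and never engages.
- thread (a point): Middle of the hidden thread, on the axis, fixed to the spinner. The lugs (radius 18 mm, 1 mm play in the cap) face an unknown way, different each time. Counter-clockwise 0.3 to 1.4 rad from the start the pins slide off the lug ends and the knob drops 8.8 mm onto the lid (in a gripper only if pressed, lowered or let go); a stop follows about 0.3 rad further on.
- spinner: White round spinner fixed to the bench, 137 mm diameter; origin under its centre, on the bench. Its lid: aluminium disc, 116 mm diameter. From the drop, clockwise turning brings the pins under the lugs within 0.6 rad and draws knob and lid down 3 mm; fully down 1.1 to 1.7 rad from the drop, where it binds: the torque, under 0.15 N m before, rises past 0.3 N m. Friction holds it.
- lid_centre (a point): Point fixed to the spinner on the knob's vertical axis, at the height of the unfastened lid's top face (64 mm above the bench); z up. A tall analyser stands to the robot's left at x above 0.48, y 0.17 to 0.47: bring the arm round in front of it.
- lid (a joint): How far the lid is pressed down on its springy seal, m: 0 when unfastened, 0.003 fully down (hard stop). Seal force about 2 N at 0 and 4 N fully down. Only the engaged knob keeps it down.
- cup_by_centre (a point): Bystander: specimen cup with screw lid, 64 mm diameter, 74 mm tall, loose; centre.
- timer_by_centre (a point): Bystander: small bench timer, 64 x 68 x 21 mm, loose; centre.
- tape_by_centre (a point): Bystander: roll of tape, 92 mm diameter, 48 mm tall, loose; centre.
- microtube_by_centre (a point): Bystander: small capped tube lying down, 12 x 42 x 12 mm, loose; centre.
Things that resemble listed ones, but are neither listed nor needed, are in the scene too. What is shaped like the wing_knob but turquoise is not meant.

How it is judged (in metres and radians):
On the way:
1. the knob has dropped past the thread start, down to the lid (z of wing_knob in the frame of lid_centre below 0.002 m and horizontal distance between wing_knob and lid_centre below 0.004 m), for 0.1 s.
At the end, for the whole second after the job is handed in: The released knob holds the lid pressed down by more than 2.4 of its 3 mm, sits upright (within 0.1 rad) and centred on the stud (within 4 mm), at rest (value of joint lid above 0.0024 m and z of wing_knob in the frame of lid_centre below -0.002 m and horizontal distance between wing_knob and lid_centre below 0.004 m and angle between wing_knob's own z axis and vertical below 0.1 rad and linear speed of wing_knob below 0.01 m/s and angular speed of wing_knob below 0.1 rad/s); the robot touches nothing.
It fails at once if the knob is lifted more than 5 mm above its start (z of wing_knob in the frame of lid_centre above 0.0138 m).
It fails at once if the knob is tipped over 0.3 rad (angle between wing_knob's own z axis and vertical above 0.3 rad).
It fails at once if the knob is pressed or wound onto the lid with more than 25 N (contact force between wing_knob and spinner above 25 N).
It fails at once if the knob is forced against the stud's lugs or stops with more than 50 N (contact force between wing_knob and stud above 50 N).
It fails at once if a bystander is moved more than 15 mm (distance of any of cup_by_centre, timer_by_centre, tape_by_centre, microtube_by_centre from where it was at the start of the episode above 0.015 m).
It also fails if it takes over 61 s, if anything falls off the work surface, if the arm or the gripper's body presses on something with over 40 N, if the wrist force passes 120 N, or if a joint passes its speed limit or range.

## Working session

There is one attempt and no reset: what is moved stays moved. The work goes in short steps, Python scripts to look and compute and a shell command to move; the robot and the scene stay as the last step left them, time stands still between calls to the robot, and variables do not carry over. Pictures are saved under pics/ and viewed, and the job is handed in when it is done.

```bash
ls; mkdir -p pics
python3 - <<'E'
from workcell import *
import cv2
o=get_obs();print(o)
for n in ["scene","top","wrist"]:
    d=get_image(n);cv2.imwrite(f"pics/{n}0.png",d["pixels"][:,:,::-1]);print(n,d["mtx"].tolist(),d["view"].round(3).tolist())
E
```

```text
pics
{'t': 0.0, 'qpos': array([-1.21499882e+00,  4.23825275e-01,  1.63065952e+00, -1.09573424e-05,
        1.08859911e+00, -1.90033106e-02]), 'qvel': array([-4.27005312e-04, -2.35614180e-04, -8.70444713e-05,  1.32084199e-03,
       -1.81611373e-04,  2.67720990e-04]), 'joint_torque': array([-1.58180712e-03, -5.44629335e+01, -2.73662907e+01,  6.44382834e-02,
        2.28886586e-02, -1.32126120e-04]), 'ee_pos': array([ 228.62144126, -581.06176666,  194.92342095]), 'orientation': array([ 0.9296991 ,  1.36477336, -0.9282884 ]), 'ft_force': array([ 0.89442296,  0.42352615, -0.1068816 ]), 'moment': array([-0.07464145,  0.02408941,  0.00501297]), 'width': 87.40178383251194}
scene [[370.838421711822, 0.0, 319.20297991367124], [0.0, 370.838421711822, 197.769733586171], [0.0, 0.0, 1.0]] [[0.53, -0.848, 0.021, -377.125], [-0.503, -0.335, -0.797, 238.236], [0.683, 0.412, -0.604, 870.479], [0.0, 0.0, 0.0, 1.0]]
top [[361.428510200639, 0.0, 314.9872535445291], [0.0, 361.428510200639, 197.69364580802923], [0.0, 0.0, 1.0]] [[-0.022, -1.0, -0.014, -172.675], [-0.996, 0.024, -0.086, 438.236], [0.086, 0.012, -0.996, 962.113], [0.0, 0.0, 0.0, 1.0]]
wrist [[309.70691628693146, 0.0, 316.92737012962544], [0.0, 309.70691628693146, 199.33866019804194], [0.0, 0.0, 1.0]] [[0.366, -0.931, -0.002, -623.861], [-0.897, -0.353, 0.267, -31.522], [-0.249, -0.096, -0.964, 390.524], [0.0, 0.0, 0.0, 1.0]]
```

View pics/scene0.png

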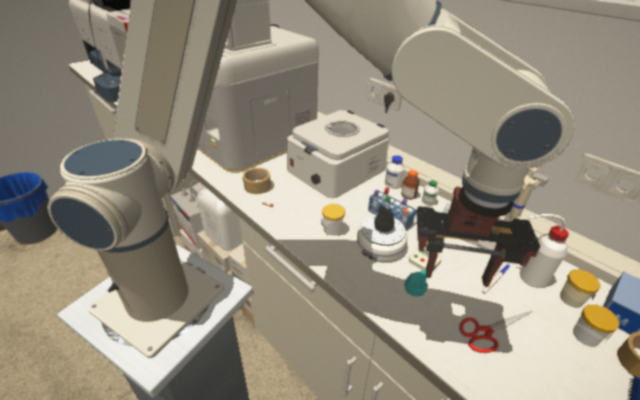

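View pics/top0.png

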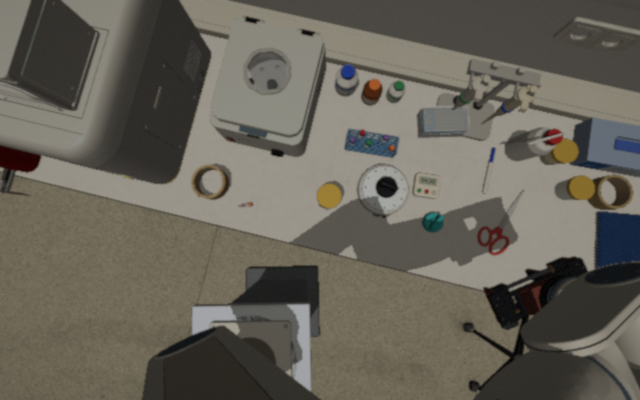

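View pics/wrist0.png

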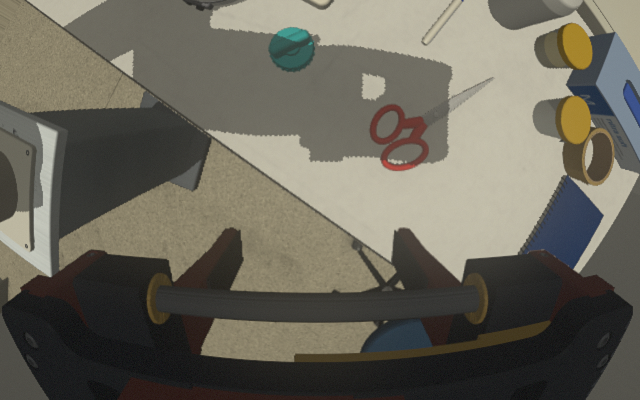

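The top view shows the white spinner at about (383,189) with the black knob at (387,187). The scene view shows the same knob at (385,218).

What could be taken for the knob:
- The black wing knob on the spinner, top (387,187).
- The turquoise look-alike, top (433,221).

By the description I choose the black one, and I'll check it in a close crop.

```bash
cat > h.py <<'E'
import numpy as np,cv2
from workcell import *
def ray(d,uv):
    R=d["view"][:3,:3];t=d["view"][:3,3];K=d["mtx"]
    c=-R.T@t
    return c,R.T@np.linalg.inv(K)@np.array([uv[0],uv[1],1.])
def onz(d,uv,z):
    c,r=ray(d,uv);return c+r*(z-c[2])/r[2]
def wray(d,uv):
    R=d["view"][:3,:3];t=d["view"][:3,3];K=d["mtx"]
    a=np.array([(uv[0]-K[0,2])/K[0,0],(uv[1]-K[1,2])/K[1,1]]);th=np.linalg.norm(a)
    v=np.array([*(a/th*np.sin(th)),np.cos(th)])
    return -R.T@t,R.T@v
def wonz(d,uv,z):
    c,r=wray(d,uv);return c+r*(z-c[2])/r[2]
E
python3 - <<'E'
from h import *
d=get_image("top");p=d["pixels"]
s=get_image("scene")["pixels"]
a=cv2.resize(p[150:250,340:460,::-1],None,fx=5,fy=5,interpolation=cv2.INTER_CUBIC)
b=cv2.resize(s[180:300,340:440,::-1],None,fx=4,fy=4,interpolation=cv2.INTER_CUBIC)
cv2.imwrite("pics/ctop.png",a);cv2.imwrite("pics/cscene.png",b)
g=p.max(2)
m=(g<50).astype(np.uint8);m2=np.zeros_like(m);m2[165:210,362:408]=m[165:210,362:408]
n,l,st,ce=cv2.connectedComponentsWithStats(m2)
print(st,ce)
w=((p.min(2)>120)).astype(np.uint8);m2=np.zeros_like(m);m2[150:230,345:420]=w[150:230,345:420]
for z,uv in [(64,(383.5,189)),(98,(387,187)),(130,(387,187))]:print(z,onz(d,uv,z))
E
```

```text
[[     0      0    640    400 255697]
 [   377    177     20     20    303]] [[319.42098265 199.51506666]
 [386.18151815 186.78547855]]
64 [ 448.47989947 -360.5472003    64.        ]
98 [ 449.66559309 -363.33219839   98.        ]
130 [ 446.10000463 -357.28354159  130.        ]
```

View pics/ctop.png

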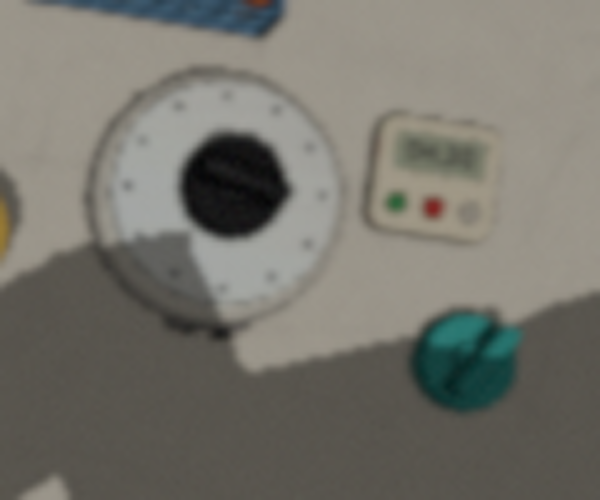

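View pics/cscene.png

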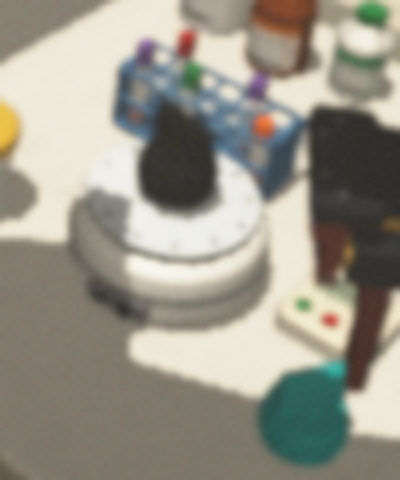

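The crop confirms the choice: the black knob with an upright wing sits on the white spinner's lid. The turquoise one lies on the bench, in the shadow. The spinner comes out near (448,-361). Next I'll work out the tool axes and the approach.

Run:
```python
from h import *
from scipy.spatial.transform import Rotation as R
o=get_obs();M=R.from_rotvec(o["orientation"]).as_matrix();print(M.round(3))
for T in ([440,-330,260],[400,-400,260]):
    print((M.T@(np.array(T)-o["ee_pos"])/10).round(2))
d=get_image("wrist");V=d["view"];c=-V[:3,:3].T@V[:3,3];print("cam in tool",M.T@(c-o["ee_pos"]),(V[:3,:3]@M).round(3))
s=get_image("scene");t=get_image("top")
# intersect wing top tip: scene (386,206)?, top (386,187)
def tri(a,b):
    A=[];B=[]
    for c,r in (a,b):
        r=r/np.linalg.norm(r);P=np.eye(3)-np.outer(r,r);A.append(P);B.append(P@c)
    return np.linalg.solve(sum(A),sum(B))
print(tri(ray(s,(384.5,222)),ray(t,(386.2,187))))
```

```text
[[-0.     0.931  0.366]
 [ 0.001  0.366 -0.931]
 [-1.     0.    -0.001]]
[ -6.46  28.86 -15.66]
[ -6.46  22.58 -10.61]
cam in tool [-1.88650609e+02  7.35109873e+01 -1.52648432e-01] [[ 0.    -0.001  1.   ]
 [-0.267 -0.964 -0.   ]
 [ 0.964 -0.267 -0.001]]
[ 450.9964542  -363.50218217   86.69485202]
```

```bash
python3 -m crank '[[[-0.7,4.5,-2.0],[0,0,0],8.78],[[-0.7,4.8,-2.0],[0,0,0],8.78],[[-0.7,4.8,-2.0],[0,0,0],8.78],[[-0.7,4.8,-2.0],[0,0,0],8.78],[[-0.7,4.8,-2.0],[0,0,0],8.78]]' && python3 -m crank '[[[0,4.8,-2.4],[0,0,0],8.78],[[0,0,0],[-10.5,0,0],8.78],[[0,0,0],[-10.5,0,0],8.78],[[0,0,0],[-10.5,0,0],8.78],[[0,0,0],[-10.5,0,0],8.78]]' && python3 -m crank '[[[0,0,0],[-10,0,0],8.78],[[0,0,0],[0,0,0],8.78]]'
python3 - <<'E'
from h import *
from scipy.spatial.transform import Rotation as R
o=get_obs();M=R.from_rotvec(o["orientation"]).as_matrix();print(M.round(3),o)
d=get_image("wrist");cv2.imwrite("pics/w1.png",d["pixels"][:,:,::-1]);np.savez("w1.npz",**d)
E
```

```text
t: 1.02
ee_pos: [413.8, -400.5, 231.1]
orientation: [0.929, 1.363, -0.929]
ft_force: [0.4, -0.1, -1.1]
width: 87.7
t: 1.65
ee_pos: [448.7, -361.7, 230.7]
orientation: [0.358, 1.541, -0.358]
ft_force: [-0.2, -0.1, 0.1]
width: 87.3
t: 1.9
ee_pos: [448.6, -361.8, 230.7]
orientation: [0.228, 1.559, -0.228]
ft_force: [0.4, -0.2, -0.7]
width: 88.0
[[ 0.     0.286  0.958]
 [-0.     0.958 -0.286]
 [-1.    -0.     0.   ]] {'t': 1.9, 'qpos': array([-6.99359702e-01,  3.12990381e-01,  1.70802922e+00,  2.02859814e-05,
        1.12052816e+00, -4.09370106e-01]), 'qvel': array([-0.0025193 ,  0.00166302,  0.00011669,  0.00107457, -0.00064192,
        0.08048318]), 'joint_torque': array([ 9.73107701e-03, -4.83038199e+01, -2.80023676e+01,  4.41769150e-02,
        5.09377860e-02, -1.01126745e+00]), 'ee_pos': array([ 448.64282718, -361.8374234 ,  230.70956344]), 'orientation': array([ 0.22761214,  1.55873684, -0.22762491]), 'ft_force': array([ 0.38425598, -0.22363549, -0.71813759]), 'moment': array([-0.03914202, -0.06022674,  0.01499251]), 'width': 88.00051078948768}
```

View pics/w1.png

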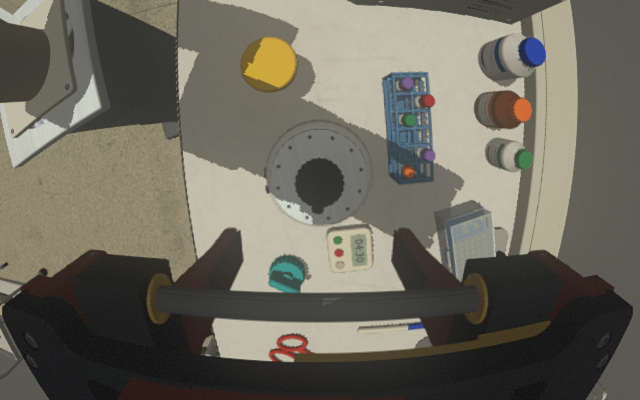

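The wrist view shows the spinner at about (319,173), with the knob cap at (320,183) in my own shadow. I'll stretch the contrast to get the wing direction.

Run:
```python
from h import *
d=dict(np.load("w1.npz"));p=d["pixels"]
c=p[115:235,255:385,::-1].astype(float)
a=np.clip(c*6,0,255)
a=cv2.resize(np.clip(((c/255)**0.45)*300-30,0,255).astype(np.uint8),None,fx=5,fy=5,interpolation=cv2.INTER_CUBIC)
cv2.imwrite("pics/w1c.png",a)
for z,uv in [(64,(319,173)),(98,(320,180)),(130,(318,209)),(130,(320,183))]: print(uv,z,wonz(d,uv,z))
```

```text
(319, 173) 64 [ 453.13126924 -355.93293465   64.        ]
(320, 180) 98 [ 453.60950543 -357.32248478   98.        ]
(318, 209) 130 [ 445.14547076 -377.98083989  130.        ]
(320, 183) 130 [ 454.40903773 -353.59478382  130.        ]
```

View pics/w1c.png

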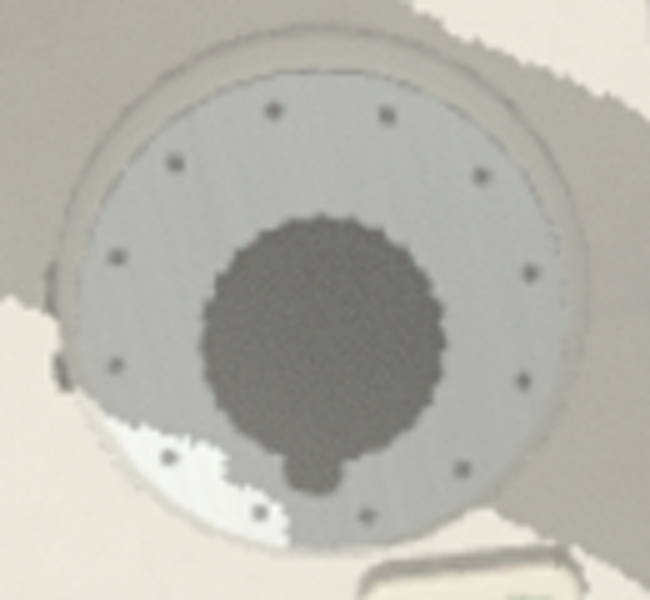

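```bash
cat >> h.py <<'E'
def spin(d,box):
    p=d["pixels"];g=cv2.cvtColor(p,cv2.COLOR_RGB2GRAY)
    return g
E
python3 - <<'E'
from h import *
from scipy.optimize import least_squares
d=dict(np.load("w1.npz"));p=d["pixels"];g=p.max(2)[115:235,255:385]
print(np.percentile(g,[1,5,50]),g[60:70,60:70].mean())
m=(g<0.5*np.median(g)).astype(np.uint8)
n,l,st,ce=cv2.connectedComponentsWithStats(m)
for i in range(1,n):
    if st[i,4]>=4: print(st[i],(ce[i]+[255,115]).round(1))
dots=np.array([(274,110),(387,116),(481,177),(530,273),(523,381),(462,469),(367,516),(260,514),(168,458),(115,366),(117,258),(175,163)])/5+[255,115]-0.4
P=np.array([wonz(d,u,64)[:2] for u in dots])
f=least_squares(lambda q:np.hypot(*(P-q[:2]).T)-q[2],[450,-360,50]);print("lid",f.x,f.fun.round(1))
# cap outline
mk=np.zeros_like(m);k=np.argmax(st[1:,4])+1
cs,_=cv2.findContours((l==k).astype(np.uint8),cv2.RETR_EXTERNAL,cv2.CHAIN_APPROX_NONE)
c=max(cs,key=len)[:,0]+[255,115]
for z in (98.8,90,73):
    Q=np.array([wonz(d,u,z)[:2] for u in c if u[1]<200])
    f2=least_squares(lambda q:np.hypot(*(Q-q[:2]).T)-q[2],[450,-360,26]);print("cap",z,f2.x,np.abs(f2.fun).max())
ax=f.x[:2]
e=c[c[:,1]>=208];print(e.tolist())
for u in ((312/5+254.6,213.5),(312/5+254.6,209)):
  for z in (130,):
    w=wonz(d,u,z)[:2]-ax;print(w,np.hypot(*w),np.degrees(np.arctan2(w[1],w[0])))
E
```

```text
[ 50.  52. 115.] 51.91
[  41   44   48   50 1603] [320.3 180.9]
[51 86  6  2  6] [308.5 201.5]
[63 94  4  4  5] [319.4 210.4]
lid [ 451.12357292 -362.14562355   50.0521266 ] [ 0.2 -0.1 -0.1  0.1  0.2 -0.1 -0.2  0.2 -0.   0.1 -0.1 -0. ]
cap 98.8 [ 453.23535805 -358.21053755   23.78638479] 4.295814628422352
cap 90 [ 452.77477212 -360.0378757    24.43935708] 4.4137401298836885
cap 73 [ 451.88500277 -363.56796127   25.70078083] 4.64155192344224
[[318, 208]]
[ -8.24164214 -19.99205225] 21.624218332343684 -112.40370595476004
[ -6.91529701 -15.55510353] 17.02300145764863 -113.96838711796485
```

The twelve lid dots fit a circle to within 0.2 mm, which puts the axis at (451.1,-362.1). The wing's near end sits at about -112°, so the jaws need roughly 6° more clockwise. I'll centre, turn and descend to z of about 160, then look again.

```bash
python3 -m crank '[[[0,0.04,0.25],[6,0,0],8.78],[[3.5,0,0],[0,0,0],8.78],[[3.5,0,0],[0,0,0],8.78],[[0,0,0],[0,0,0],8.78]]'
python3 - <<'E'
from h import *
from scipy.spatial.transform import Rotation as R
o=get_obs();M=R.from_rotvec(o["orientation"]).as_matrix();print(M.round(3))
d=get_image("wrist");p=d["pixels"];np.savez("w2.npz",**d)
c=p[100:260,240:400,::-1].astype(float)
cv2.imwrite("pics/w2c.png",cv2.resize(np.clip(((c/255)**0.45)*300-60,0,255).astype(np.uint8),(600,600),interpolation=cv2.INTER_CUBIC))
E
```

```text
t: 2.45
ee_pos: [449.6, -360.9, 158.4]
orientation: [0.313, 1.553, -0.309]
ft_force: [0.3, 0.1, 0.6]
width: 87.7
[[-0.004  0.386  0.923]
 [ 0.003  0.923 -0.386]
 [-1.     0.002 -0.005]]
```

View pics/w2c.png

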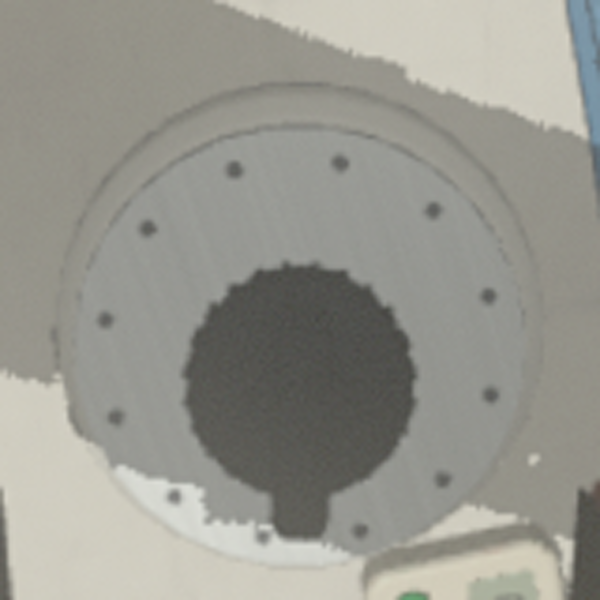

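The crop shows the wing end at (300,515) and the cap centre at (300,378). The wing runs along the image vertical, so it is square to the jaws. The axis is about 2 mm off the tool centre along tool z, so I'll re-read the settled pose.

```bash
python3 -m crank '[[[0,0,0],[0,0,0],8.78],[[0,0,0],[0,0,0],8.78]]'
python3 - <<'E'
from h import *
from scipy.spatial.transform import Rotation as R
o=get_obs();M=R.from_rotvec(o["orientation"]).as_matrix();print(M.round(3),o["ee_pos"],o["ft_force"],o["qpos"])
print(M.T@(np.array([451.1,-362.1,102.5])-o["ee_pos"]))
d=dict(np.load("w2.npz"))
dots=np.array([(234,170),(340,163),(433,210),(488,296),(490,395),(443,480),(360,530),(263,537),(174,496),(116,417),(105,320),(148,228)])/3.75+[240,100]-0.37
P=np.array([wonz(d,u,64)[:2] for u in dots])
from scipy.optimize import least_squares
f=least_squares(lambda q:np.hypot(*(P-q[:2]).T)-q[2],[450,-360,50]);print("lid",f.x,f.fun.round(1))
E
```

```text
t: 2.75
ee_pos: [451.9, -362.8, 162.2]
orientation: [0.308, 1.546, -0.31]
ft_force: [0.4, 0.0, 0.2]
width: 88.0
[[ 0.002  0.384  0.923]
 [-0.002  0.923 -0.384]
 [-1.    -0.001  0.003]] [ 451.9457304  -362.84750537  162.20431808] [0.40887039 0.03564929 0.23204654] [-6.97025713e-01  3.96757046e-01  1.76052453e+00  2.47754650e-05
  9.81690878e-01 -3.03346993e-01]
[59.70115731  0.4114508  -1.21743387]
lid [ 451.35777828 -362.11412023   49.92801581] [-0.   0.  -0.   0.  -0.   0.1 -0.2  0.1 -0.  -0.1  0.1  0. ]
```

```bash
python3 -m crank '[[[0,0,0],[0,0,0],8.78],[[0,0,0],[0,0,0],8.78],[[0,0,0],[0,0,0],8.78]]'
```

```text
t: 3.12
ee_pos: [451.2, -362.2, 160.8]
orientation: [0.308, 1.549, -0.309]
ft_force: [0.2, -1.3, 0.1]
width: 87.7
```

The arm has settled centred at (451.2,-362.2). I'll descend gently so the pads flank the wing, then nearly close to leave a loose fit that lets the knob fall freely.

```bash
python3 -m crank '[[[1.0,0,0],[0,0,0],8.78],[[1.3,0,0],[0,0,0],7],[[1.3,0,0],[0,0,0],6],[[1.2,0,0],[0,0,0],5],[[0.6,0,0],[0,0,0],4]]'&& python3 -m crank '[[[0.1,0,0],[0,0,0],3],[[0,0,0],[0,0,0],2],[[0,0,0],[0,0,0],1.8],[[0,0,0],[0,0,0],1.5],[[0,0,0],[0,0,0],1.4]]'
python3 - <<'E'
from h import *
o=get_obs();print(o["ee_pos"],o["ft_force"],o["moment"],o["width"],o["qpos"])
d=get_image("wrist");p=d["pixels"];np.savez("w3.npz",**d)
c=p[80:320,200:440,::-1].astype(float)
cv2.imwrite("pics/w3c.png",cv2.resize(np.clip(((c/255)**0.45)*300-60,0,255).astype(np.uint8),(600,600),interpolation=cv2.INTER_CUBIC))
E
```

```text
t: 3.75
ee_pos: [450.7, -361.8, 105.4]
orientation: [0.309, 1.55, -0.308]
ft_force: [0.4, -0.9, -0.5]
width: 51.2
t: 4.38
ee_pos: [451.2, -362.3, 105.9]
orientation: [0.308, 1.548, -0.309]
ft_force: [-1.0, -0.1, -0.2]
width: 14.1
[ 451.23263216 -362.2563961   105.90065593] [-0.96449522 -0.14276647 -0.24113069] [-0.02628888 -0.03286514 -0.00563828] 14.12816562823551 [-6.97019899e-01  4.73414421e-01  1.79541301e+00 -3.72084852e-06
  8.72401150e-01 -3.03874157e-01]
```

View pics/w3c.png

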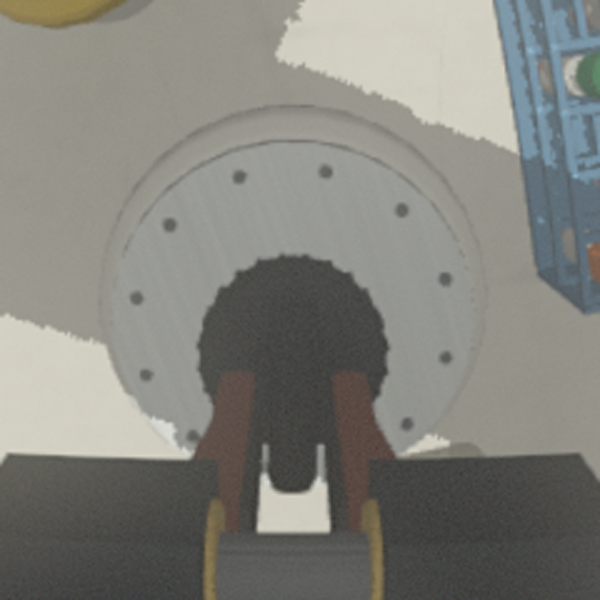

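The crop shows the wing standing between the pads, with its tip at (290,490), and no contact force. I'll turn counter-clockwise in small steps with the loose fit.

```bash
python3 -m crank '[[[0,0,0],[-4,0,0],1.35],[[0,0,0],[-4,0,0],1.35],[[0,0,0],[-4,0,0],1.35],[[0,0,0],[-4,0,0],1.35],[[0,0,0],[-1,0,0],1.35]]'
cat >> h.py <<'E'
def look(n):
    o=get_obs();print(o["t"],o["ee_pos"].round(1),o["ft_force"].round(2),o["moment"].round(3),round(o["width"],2),"q6",o["qpos"][5].round(3))
    d=get_image("wrist");p=d["pixels"];np.savez(n+".npz",**d)
    c=p[80:320,200:440,::-1].astype(float)
    cv2.imwrite(f"pics/{n}.png",cv2.resize(np.clip(((c/255)**0.45)*300-60,0,255).astype(np.uint8),(600,600),interpolation=cv2.INTER_CUBIC))
    m=(p.max(2)<58).astype(np.uint8)
    # cap outline above the fingers: topmost row and left/right extents
    r=m[170:232,265:370];ys,xs=np.nonzero(r)
    print("cap top row",170+ys.min(), "rows:",[(170+y,265+xs[ys==y].min(),265+xs[ys==y].max()) for y in (20,25,30,35,40,45) if (ys==y).any()])
E
python3 -c "
from h import *
look('w4')"
```

```text
t: 5.05
ee_pos: [451.2, -362.2, 105.7]
orientation: [0.075, 1.569, -0.076]
ft_force: [0.7, 0.2, -0.4]
width: 13.6
5.05 [ 451.2 -362.2  105.7] [ 0.71  0.25 -0.44] [ 0.003 -0.076 -0.011] 13.61 q6 -0.601
cap top row 182 rows: [(190, np.int64(295), np.int64(340)), (195, np.int64(289), np.int64(343)), (200, np.int64(287), np.int64(348)), (205, np.int64(283), np.int64(350)), (210, np.int64(282), np.int64(353)), (215, np.int64(280), np.int64(353))]
```

View pics/w4.png

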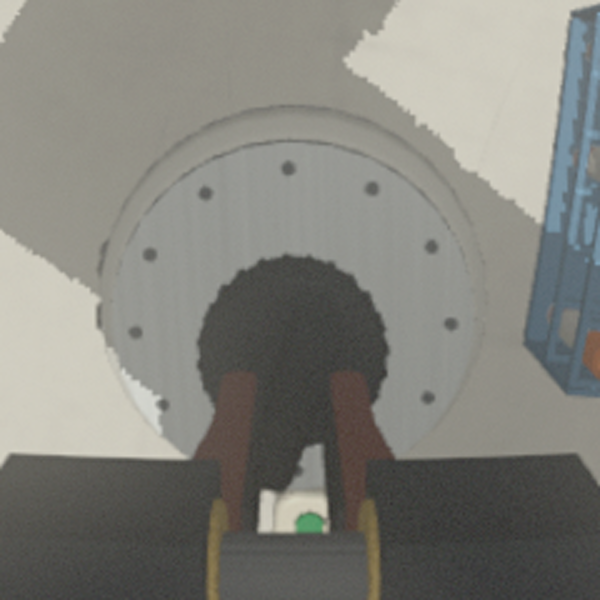

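The wing now lags slightly, with its tip at (280,490), so the pads have taken it up. The cap top is at row 182, unchanged, so it has not dropped yet. Continuing.

```bash
python3 -m crank '[[[0,0,0],[-3,0,0],1.35],[[0,0,0],[-3,0,0],1.35],[[0,0,0],[-2,0,0],1.35],[[0,0,0],[0,0,0],1.35]]'; python3 -c "
from h import *
look('w5')"; python3 -m crank '[[[0,0,0],[-3,0,0],1.35],[[0,0,0],[-3,0,0],1.35],[[0,0,0],[-2,0,0],1.35],[[0,0,0],[0,0,0],1.35]]'; python3 -c "
from h import *
look('w6')"
```

```text
t: 5.6
ee_pos: [451.2, -362.2, 105.7]
orientation: [-0.033, 1.571, 0.033]
ft_force: [-0.5, -0.8, 0.9]
width: 13.4
5.6 [ 451.2 -362.2  105.7] [-0.49 -0.84  0.89] [-0.008 -0.024  0.005] 13.39 q6 -0.74
cap top row 182 rows: [(190, np.int64(296), np.int64(338)), (195, np.int64(291), np.int64(344)), (200, np.int64(285), np.int64(347)), (205, np.int64(283), np.int64(351)), (210, np.int64(281), np.int64(352)), (215, np.int64(281), np.int64(354))]
t: 6.15
ee_pos: [451.2, -362.2, 105.7]
orientation: [-0.143, 1.566, 0.143]
ft_force: [-0.4, -0.0, 0.7]
width: 13.3
6.15 [ 451.2 -362.2  105.7] [-0.42 -0.    0.67] [-0.022 -0.1   -0.032] 13.33 q6 -0.879
cap top row 182 rows: [(190, np.int64(295), np.int64(340)), (195, np.int64(289), np.int64(343)), (200, np.int64(287), np.int64(348)), (205, np.int64(283), np.int64(351)), (210, np.int64(281), np.int64(353)), (215, np.int64(279), np.int64(353))]
```

View pics/w6.png

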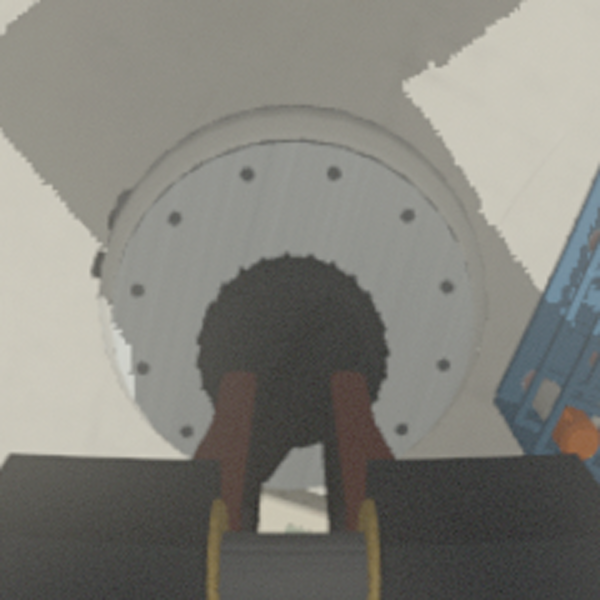

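The wing tip appears to lag more than the slack allows, so I'll zoom in between the fingers.

Run:
```python
from h import *
o=[]
for n in ("w3","w4","w5","w6"):
    p=dict(np.load(n+".npz"))["pixels"][215:300,275:365,::-1].astype(float)
    o.append(cv2.resize(np.clip(((p/255)**0.4)*500-200,0,255).astype(np.uint8),None,fx=4,fy=3.4,interpolation=cv2.INTER_CUBIC))
cv2.imwrite("pics/z.png",np.vstack([np.hstack(o[:2]),np.hstack(o[2:])]))
```

```text
(no output)
```

View pics/z.png

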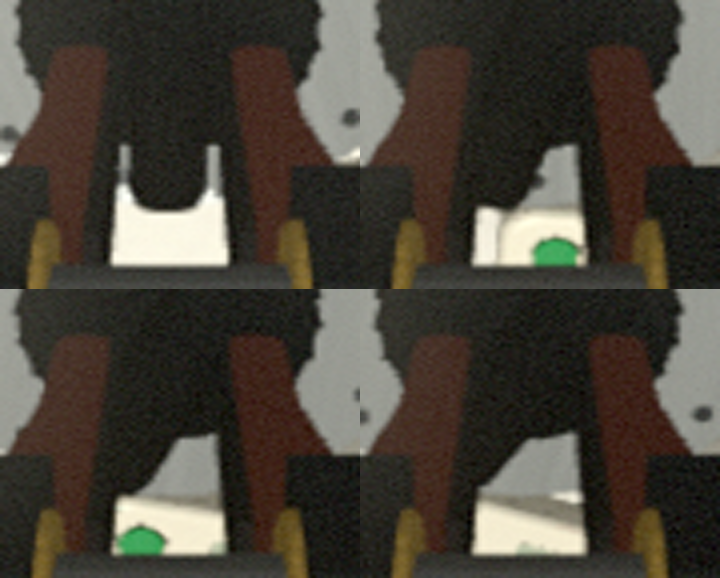

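The visible wing edge doesn't seem to have turned with the gripper. I'll check it from the side with the scene camera before going on.

Run:
```python
from h import *
for n in ("scene","top"):
    d=get_image(n);p=d["pixels"]
    np.savez(n+"6.npz",**d)
    R=d["view"][:3,:3];t=d["view"][:3,3]
    v=d["mtx"]@(R@np.array([451,-362,100.])+t);u=(v[:2]/v[2]).round().astype(int);print(u)
    c=p[u[1]-50:u[1]+50,u[0]-60:u[0]+60,::-1].astype(float)
    cv2.imwrite(f"pics/{n}6.png",cv2.resize(np.clip(((c/255)**0.5)*330-50,0,255).astype(np.uint8),None,fx=5,fy=5,interpolation=cv2.INTER_CUBIC))
```

```text
[385 218]
[387 186]
```

View pics/scene6.png

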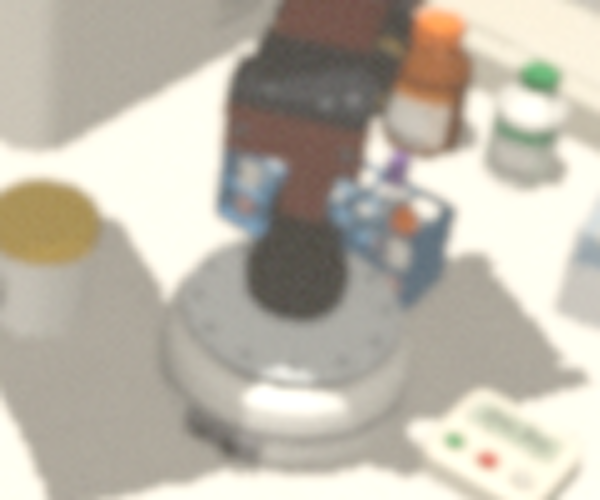

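Run:
```python
from h import *
def wproj(d,P):
    R=d["view"][:3,:3];t=d["view"][:3,3];v=R@np.asarray(P,float)+t
    th=np.arctan2(np.hypot(*v[:2]),v[2]);a=v[:2]/np.hypot(*v[:2])*th*d["mtx"][0,0]
    return a+[d["mtx"][0,2],d["mtx"][1,2]]
z=lambda u:((u-[275,215])*[4,3.4]).round().astype(int).tolist()
for n,yaw0 in (("w3",-22.6),("w4",-5.5),("w6",10.4)):
    d=dict(np.load(n+".npz"))
    for lag in ([0] if n=="w3" else [0,5,17.1,33]):
        wa=np.radians(yaw0-90-lag);e=np.array([np.cos(wa),np.sin(wa)]);s=np.array([-e[1],e[0]])
        out=[]
        for h in (130.8,99):
            for r,q in ((23,-6),(23,6),(10,6)):
                out.append(z(wproj(d,[*(np.array([451.2,-362.2])+r*e+q*s),h])))
        print(n,lag,out)
```

```text
w3 0 [[126, 223], [205, 223], [206, 158], [132, 145], [200, 145], [201, 87]]
w4 0 [[126, 223], [205, 223], [206, 159], [132, 145], [200, 145], [201, 87]]
w4 5 [[113, 220], [192, 225], [200, 161], [120, 142], [189, 147], [196, 89]]
w4 17.1 [[83, 209], [159, 227], [184, 165], [94, 133], [160, 148], [182, 93]]
w4 33 [[48, 188], [116, 221], [163, 167], [64, 114], [123, 143], [163, 95]]
w6 0 [[125, 222], [204, 222], [205, 158], [131, 144], [199, 144], [200, 87]]
w6 5 [[112, 219], [191, 225], [199, 161], [119, 142], [188, 146], [195, 89]]
w6 17.1 [[82, 209], [158, 226], [184, 165], [93, 132], [159, 148], [181, 93]]
w6 33 [[47, 188], [115, 220], [162, 167], [64, 113], [122, 142], [163, 94]]
```

Run:
```python
from h import *
p=cv2.imread("pics/wrist0.png")[190:300,180:450].astype(float)
q=cv2.imread("pics/w1.png")[190:300,180:450].astype(float)
f=lambda c:cv2.resize(np.clip(((c/255)**0.5)*300-20,0,255).astype(np.uint8),None,fx=2.7,fy=2.7,interpolation=cv2.INTER_CUBIC)
cv2.imwrite("pics/z2.png",np.vstack([f(p),f(q)]))
d=get_image("wrist")
from scipy.spatial.transform import Rotation as R
o=get_obs();M=R.from_rotvec(o["orientation"]).as_matrix()
def wproj(d,P):
    R=d["view"][:3,:3];t=d["view"][:3,3];v=R@np.asarray(P,float)+t
    th=np.arctan2(np.hypot(*v[:2]),v[2]);a=v[:2]/np.hypot(*v[:2])*th*d["mtx"][0,0]
    return a+[d["mtx"][0,2],d["mtx"][1,2]]
for x in (0,-19):
  for y in (-10,10):
    for z in (44,57.5): print(x,y,z,wproj(d,o["ee_pos"]+M@[x,y,z]).round(1), ((wproj(d,o["ee_pos"]+M@[x,y,z])-[180,190])*2.7).round())
```

```text
0 -10 44 [381.6 243.7] [544. 145.]
0 -10 57.5 [400.8 243.2] [596. 144.]
0 10 44 [383.6 215.6] [550.  69.]
0 10 57.5 [403.4 215.4] [603.  69.]
-19 -10 44 [387.4 255.9] [560. 178.]
-19 -10 57.5 [408.2 255.2] [616. 176.]
-19 10 44 [390.1 225.6] [567.  96.]
-19 10 57.5 [411.5 225.3] [625.  95.]
```

View pics/z2.png

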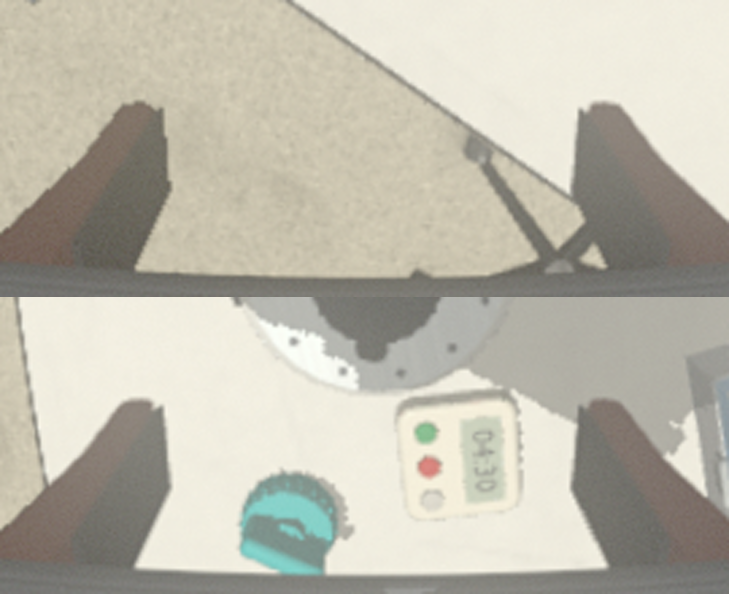

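The picture shows the open fingertips' inner edges ending at (580,112)–(572,190) of the crop. A TCP at the finger ends would put them near (550,69)–(544,145). The real fingers seem to end about 28 mm short of the reported TCP, so they would be above the wing. I'll cross-check with the first scene image and the lid sizes.

Run:
```python
from h import *
from scipy.spatial.transform import Rotation as R
from scipy.optimize import least_squares
d=get_image("scene")
M=R.from_rotvec([0.9296991,1.36477336,-0.9282884]).as_matrix();T=np.array([228.6,-581.1,194.9])
def proj(d,P):
    v=d["view"][:3,:3]@P+d["view"][:3,3];v=d["mtx"]@v;return v[:2]/v[2]
im=cv2.imread("pics/scene0.png")
c=im[190:310,400:560].astype(float)
a=cv2.resize(np.clip(((c/255)**0.5)*300-20,0,255).astype(np.uint8),None,fx=4,fy=4,interpolation=cv2.INTER_CUBIC)
for x,col in ((0,(0,0,255)),(-28,(0,255,0))):
  for z in (-51,51):
    u=proj(d,T+M@np.array([x,0,z]));print(x,z,u.round(1));cv2.circle(a,tuple(((u-[400,190])*4).astype(int).tolist()),4,col,-1)
cv2.imwrite("pics/z3.png",a)
# top dots ring radius from initial top crop
t=get_image("top")
dots=np.array([(227,96),(277,110),(310,147),(322,195),(307,244),(272,276),(223,288),(175,272),(128,185),(142,141),(180,107)])/5+[340,150]-0.4
P=np.array([onz(t,u,64)[:2] for u in dots])
f=least_squares(lambda q:np.hypot(*(P-q[:2]).T)-q[2],[450,-360,50]);print(f.x,f.fun.round(1))
```

```text
0 -51 [423.7 283.2]
0 51 [481.9 292.2]
-28 -51 [426.8 272.8]
-28 51 [486.6 281.9]
[ 451.47257561 -363.59987377   49.83592607] [-0.2  0.5 -0.1 -0.  -0.  -0.1  0.3 -0.3  0.3  0.1 -0.4]
```

View pics/z3.png

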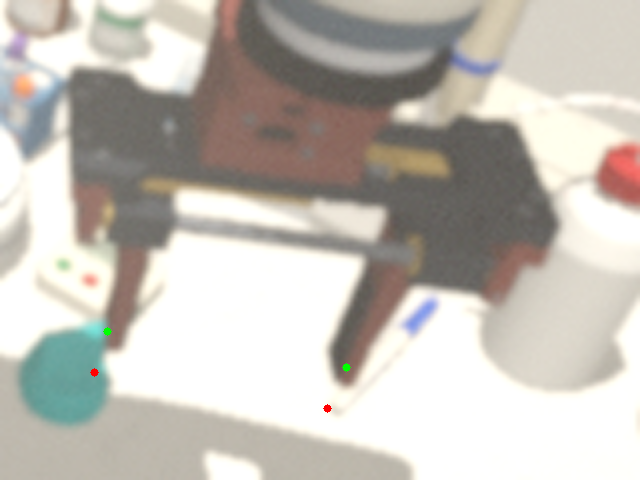

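Both cameras agree that the physical fingertips end about 22–28 mm behind the reported TCP. They are therefore just above the wing top, and the knob hasn't been touched. I'll turn back in line with the wing, open slightly, and descend in small steps while watching the force.

```bash
python3 -m crank '[[[0,0,0],[8,0,0],3],[[0,0,0],[9,0,0],3],[[0,0,0],[8,0,0],3],[[0,0,0],[8,0,0],3],[[0,0,0],[0,0,0],3]]'; python3 -m crank '[[[0.2,0,0],[0,0,0],3],[[0.2,0,0],[0,0,0],3],[[0.1,0,0],[0,0,0],3],[[0,0,0],[0,0,0],3]]'; python3 -m crank '[[[0.2,0,0],[0,0,0],3],[[0,0,0],[0,0,0],3]]'; python3 -m crank '[[[0.2,0,0],[0,0,0],3],[[0,0,0],[0,0,0],3]]';python3 -c "
from h import *
look('w7')"
```

```text
t: 7.08
ee_pos: [451.1, -362.2, 105.7]
orientation: [0.308, 1.549, -0.308]
ft_force: [0.1, -0.1, 0.4]
width: 29.9
t: 7.58
ee_pos: [451.1, -362.2, 100.5]
orientation: [0.308, 1.549, -0.308]
ft_force: [0.5, -0.4, 0.4]
width: 30.2
t: 7.82
ee_pos: [451.1, -362.1, 98.5]
orientation: [0.308, 1.549, -0.308]
ft_force: [0.3, -0.1, 0.6]
width: 30.3
t: 8.07
ee_pos: [451.0, -362.1, 96.5]
orientation: [0.309, 1.549, -0.308]
ft_force: [-0.1, 0.0, -0.4]
width: 29.7
8.075 [ 451.  -362.1   96.5] [-0.1   0.02 -0.43] [-0.024 -0.037  0.024] 29.67 q6 -0.304
cap top row 185 rows: [(190, np.int64(301), np.int64(334)), (195, np.int64(293), np.int64(342)), (200, np.int64(287), np.int64(348)), (205, np.int64(285), np.int64(349)), (210, np.int64(281), np.int64(353)), (215, np.int64(280), np.int64(354))]
```

View pics/w7.png

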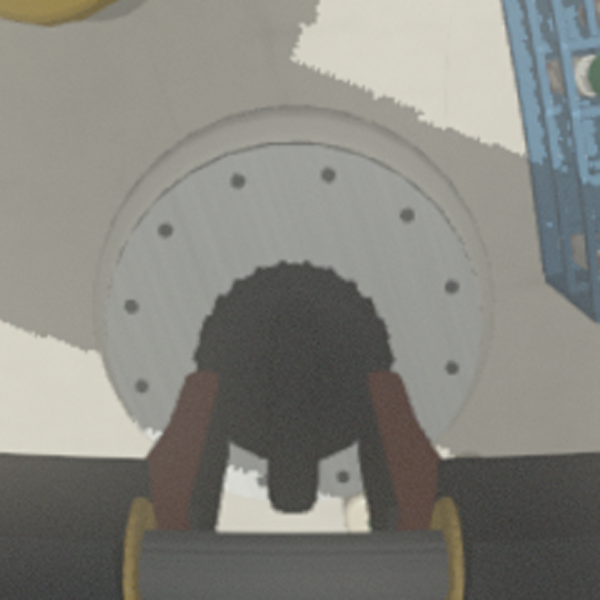

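The reported TCP is at 96.5, below the cap roof at 98.8, with no force, so the offset is confirmed. Pictured wing end at (292,505), centred. Descending further with force checks.

```bash
python3 -m crank '[[[0.2,0,0],[0,0,0],3],[[0.2,0,0],[0,0,0],3],[[0.1,0,0],[0,0,0],3],[[0,0,0],[0,0,0],3]]'; python3 -m crank '[[[0.2,0,0],[0,0,0],3],[[0.2,0,0],[0,0,0],3],[[0,0,0],[0,0,0],3]]'; python3 -m crank '[[[0.2,0,0],[0,0,0],3],[[0.2,0,0],[0,0,0],3],[[0,0,0],[0,0,0],3]]'; python3 -m crank '[[[0.1,0,0],[0,0,0],2.4],[[0.1,0,0],[0,0,0],1.8],[[0,0,0],[0,0,0],1.4],[[0,0,0],[0,0,0],1.4]]';python3 -c "
from h import *
look('w8')"
```

```text
t: 8.62
ee_pos: [451.1, -362.2, 91.6]
orientation: [0.309, 1.549, -0.308]
ft_force: [0.0, -0.2, 0.6]
width: 30.1
t: 9.0
ee_pos: [451.0, -362.1, 87.4]
orientation: [0.309, 1.549, -0.308]
ft_force: [0.3, 0.2, -0.7]
width: 30.2
t: 9.38
ee_pos: [451.0, -362.1, 83.5]
orientation: [0.309, 1.549, -0.308]
ft_force: [-0.3, -0.1, 0.2]
width: 30.1
t: 9.88
ee_pos: [451.2, -362.2, 81.7]
orientation: [0.308, 1.549, -0.308]
ft_force: [0.1, -0.2, 0.7]
width: 13.8
9.875 [ 451.2 -362.2   81.7] [ 0.06 -0.2   0.7 ] [-0.058 -0.009 -0.039] 13.8 q6 -0.304
cap top row 190 rows: [(190, np.int64(312), np.int64(323)), (195, np.int64(298), np.int64(335)), (200, np.int64(291), np.int64(343)), (205, np.int64(285), np.int64(349)), (210, np.int64(283), np.int64(351)), (215, np.int64(279), np.int64(354))]
```

View pics/w8.png

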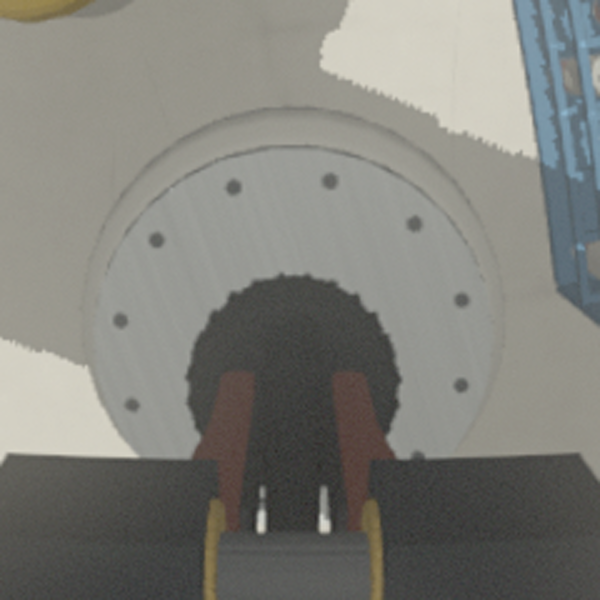

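The wing now fills the gap between the pads, with slits at (262,510) and (324,510). Turning counter-clockwise again.

```bash
python3 -m crank '[[[0,0,0],[-3,0,0],1.35],[[0,0,0],[-4,0,0],1.35],[[0,0,0],[-4,0,0],1.35],[[0,0,0],[-4,0,0],1.35],[[0,0,0],[0,0,0],1.35]]'; python3 -c "
from h import *
look('w9')"; python3 -m crank '[[[0,0,0],[-3,0,0],1.35],[[0,0,0],[-3,0,0],1.35],[[0,0,0],[-2,0,0],1.35],[[0,0,0],[0,0,0],1.35]]'; python3 -c "
from h import *
look('w10')"
```

```text
t: 10.55
ee_pos: [451.2, -362.2, 81.7]
orientation: [0.104, 1.568, -0.104]
ft_force: [0.6, -0.6, -0.0]
width: 13.3
10.55 [ 451.2 -362.2   81.7] [ 0.57 -0.58 -0.04] [-0.036 -0.041  0.009] 13.34 q6 -0.565
cap top row 189 rows: [(190, np.int64(313), np.int64(320)), (195, np.int64(299), np.int64(336)), (200, np.int64(292), np.int64(344)), (205, np.int64(285), np.int64(346)), (210, np.int64(283), np.int64(352)), (215, np.int64(279), np.int64(354))]
t: 11.1
ee_pos: [451.2, -362.2, 81.7]
orientation: [-0.006, 1.571, 0.006]
ft_force: [-0.6, 0.3, -0.6]
width: 13.2
11.1 [ 451.2 -362.2   81.7] [-0.61  0.28 -0.57] [ 0.    -0.063  0.062] 13.17 q6 -0.705
cap top row 190 rows: [(190, np.int64(314), np.int64(325)), (195, np.int64(298), np.int64(336)), (200, np.int64(292), np.int64(344)), (205, np.int64(285), np.int64(346)), (210, np.int64(283), np.int64(352)), (215, np.int64(279), np.int64(354))]
```

View pics/w10.png

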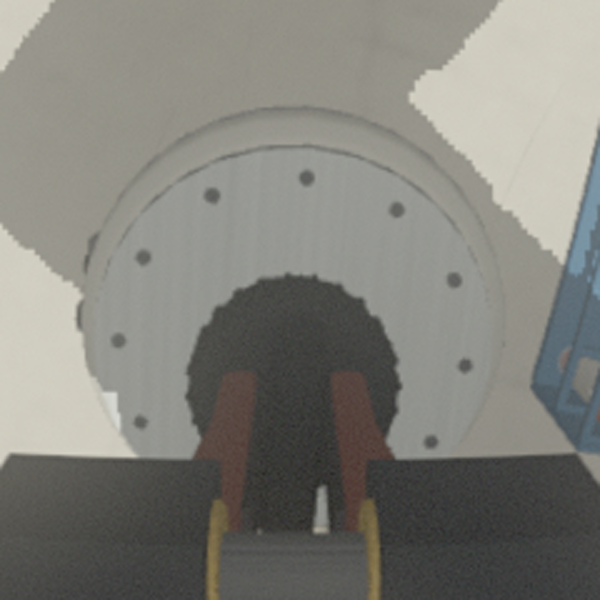

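The wing now follows, with only a slit at (320,510) of slack, and no drop yet. Continuing in 8° steps.

```bash
for i in 11; do python3 -m crank '[[[0,0,0],[-3,0,0],1.35],[[0,0,0],[-3,0,0],1.35],[[0,0,0],[-2,0,0],1.35],[[0,0,0],[0,0,0],1.35]]' | grep -v orient; python3 -c "
from h import *
look('w11')"; done; python3 -m crank '[[[0,0,0],[-3,0,0],1.35],[[0,0,0],[-3,0,0],1.35],[[0,0,0],[-2,0,0],1.35],[[0,0,0],[0,0,0],1.35]]' | grep -v orient; python3 -c "
from h import *
look('w12')"
```

```text
t: 11.65
ee_pos: [451.2, -362.2, 81.7]
ft_force: [0.5, -0.4, -0.6]
width: 13.2
11.65 [ 451.2 -362.2   81.7] [ 0.45 -0.37 -0.65] [-0.026 -0.108  0.035] 13.22 q6 -0.844
cap top row 190 rows: [(190, np.int64(314), np.int64(325)), (195, np.int64(299), np.int64(336)), (200, np.int64(292), np.int64(344)), (205, np.int64(286), np.int64(346)), (210, np.int64(283), np.int64(352)), (215, np.int64(279), np.int64(354))]
t: 12.2
ee_pos: [451.2, -362.2, 81.7]
ft_force: [0.0, -0.1, 0.2]
width: 13.2
12.2 [ 451.2 -362.2   81.7] [ 0.02 -0.1   0.18] [-0.029 -0.027 -0.004] 13.17 q6 -0.984
cap top row 189 rows: [(190, np.int64(314), np.int64(325)), (195, np.int64(298), np.int64(336)), (200, np.int64(292), np.int64(344)), (205, np.int64(286), np.int64(347)), (210, np.int64(283), np.int64(352)), (215, np.int64(279), np.int64(354))]
```

View pics/w12.png

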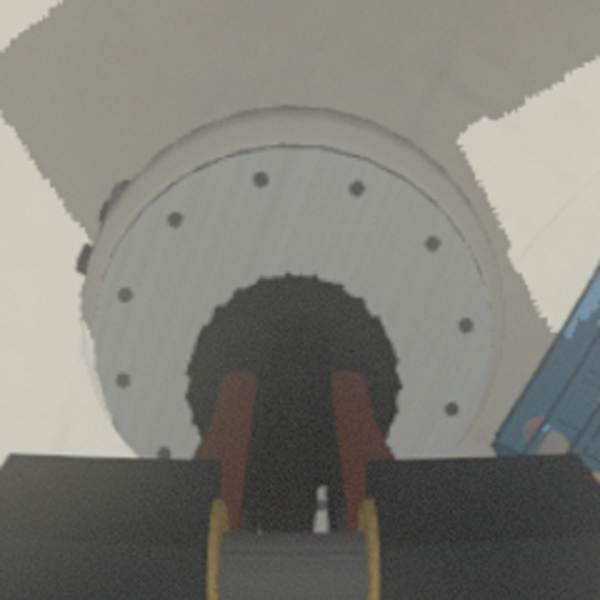

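```bash
cat >> h.py <<'E'
def nodrop():
    p=get_image("wrist")["pixels"];m=(p.max(2)<58)
    a=[]
    for y in (205,210,215):
        x=np.nonzero(m[y,265:370])[0]+265;a+=[int(x.min()),int(x.max())]
    t=170+np.nonzero(m[170:232,265:370].any(1))[0].min()
    o=get_obs();print("cap",t,a,"Mz",o["moment"].round(3),"q6",o["qpos"][5].round(3))
    return a[4]<=280 and t>=188
E
python3 -m crank '[[[0,0,0],[-3,0,0],1.35],[[0,0,0],[-3,0,0],1.35],[[0,0,0],[-2,0,0],1.35],[[0,0,0],[0,0,0],1.35]]' >/dev/null; python3 -c "
from h import *
exit(not nodrop())" && python3 -m crank '[[[0,0,0],[-3,0,0],1.35],[[0,0,0],[-3,0,0],1.35],[[0,0,0],[-2,0,0],1.35],[[0,0,0],[0,0,0],1.35]]' >/dev/null; python3 -c "
from h import *
exit(not nodrop())" && python3 -m crank '[[[0,0,0],[-3,0,0],1.35],[[0,0,0],[-3,0,0],1.35],[[0,0,0],[-2,0,0],1.35],[[0,0,0],[0,0,0],1.35]]' | grep -v orient; python3 -c "
from h import *
nodrop();look('w13')"
```

```text
cap 187 [284, 349, 280, 353, 279, 354] Mz [-0.019 -0.163 -0.023] q6 -1.123
cap 187 [284, 349, 281, 353, 279, 354] Mz [-0.054 -0.082  0.049] q6 -1.123
cap 187 [284, 349, 280, 353, 279, 354] Mz [-0.027 -0.148  0.015] q6 -1.123
12.9 [ 451.1 -362.2   81.7] [-0.08  0.27  0.36] [-0.027 -0.148  0.015] 13.66 q6 -1.123
cap top row 187 rows: [(190, np.int64(301), np.int64(332)), (195, np.int64(292), np.int64(341)), (200, np.int64(289), np.int64(344)), (205, np.int64(284), np.int64(349)), (210, np.int64(280), np.int64(353)), (215, np.int64(279), np.int64(354))]
```

View pics/w13.png

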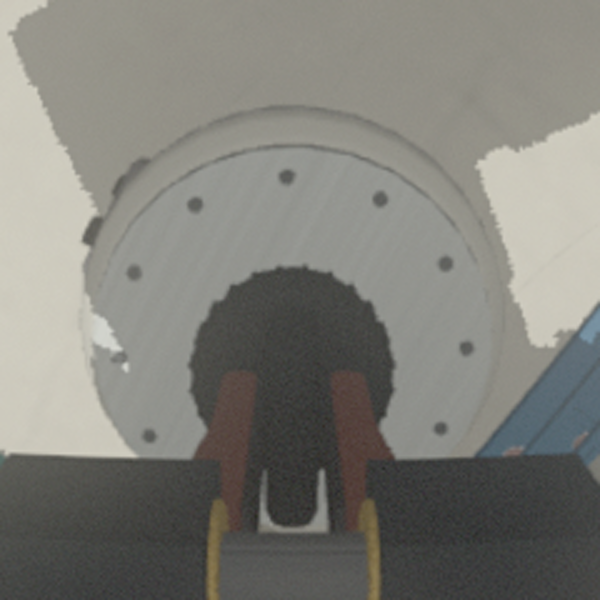

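The cap silhouette shrank, with its top row going from 190 to 187, and the wing end is now visible at (290,525). That looks like the drop, so I'll check it numerically.

```bash
cat >> h.py <<'E'
def wproj(d,P):
    R=d["view"][:3,:3];t=d["view"][:3,3];v=R@np.asarray(P,float)+t
    th=np.arctan2(np.hypot(*v[:2]),v[2]);a=v[:2]/np.hypot(*v[:2])*th*d["mtx"][0,0]
    return a+[d["mtx"][0,2],d["mtx"][1,2]]
E
python3 - <<'E'
from h import *
ax=np.array([451.2,-362.2])
for n in ("w12","w13"):
    d=dict(np.load(n+".npz"));p=d["pixels"];m=p.max(2)<58
    V=d["view"][:3,:3];dn=-V[1,:2]/np.hypot(*V[1,:2]) # up direction in image
    for dz in (0,8.8,11.8):
        top=min(wproj(d,[*(ax+r*dn),h-dz])[1] for r,h in ((26,72.8),(26,97.8)))
        tip=wproj(d,[*(ax-23*dn),130.8-dz])[1]
        sd=np.array([-dn[1],dn[0]])
        w=abs(wproj(d,[*(ax+26*sd),97.8-dz])[0]-wproj(d,[*(ax-26*sd),97.8-dz])[0])
        print(n,dz,"captop",top.round(1),"tip",tip.round(1),"width",w.round(1))
    c=m[170:292,310:325]
    r=[np.nonzero(m[170:240,x])[0].min()+170 for x in range(312,324)]
    g=[ (np.nonzero(~m[240:292,x])[0][:1]+240).tolist() for x in range(312,324)]
    W=[np.ptp(np.nonzero(m[y,265:370])[0])+1 for y in range(208,226)]
    print("obs top",np.mean(r),"tip",g,"w",max(W),W)
E
```

```text
w12 0 captop 188.3 tip 302.6 width 85.6
w12 8.8 captop 185.3 tip 293.9 width 82.1
w12 11.8 captop 184.4 tip 291.1 width 80.9
obs top 190.58333333333334 tip [[], [], [], [], [], [], [], [], [], [], [], []] w 83 [np.int64(67), np.int64(68), np.int64(70), np.int64(72), np.int64(73), np.int64(74), np.int64(74), np.int64(76), np.int64(77), np.int64(77), np.int64(78), np.int64(79), np.int64(79), np.int64(80), np.int64(81), np.int64(82), np.int64(82), np.int64(83)]
w13 0 captop 188.2 tip 302.5 width 85.7
w13 8.8 captop 185.2 tip 293.8 width 82.1
w13 11.8 captop 184.3 tip 290.9 width 80.9
obs top 187.16666666666666 tip [[290], [291], [291], [291], [291], [291], [291], [291], [290], [290], [290], [290]] w 82 [np.int64(68), np.int64(72), np.int64(74), np.int64(74), np.int64(74), np.int64(76), np.int64(76), np.int64(76), np.int64(78), np.int64(78), np.int64(76), np.int64(78), np.int64(78), np.int64(78), np.int64(79), np.int64(80), np.int64(80), np.int64(82)]
```

Everything matches a full 8.8 mm drop: the cap top shifted 3.4 px against 3.0 expected, and the wing tip is at row 290.5 against 290 expected after bias. Next I'll lower the gripper about 8 mm with the knob and turn clockwise while watching the moment.

```bash
cat >> h.py <<'E'
def mz():
    o=get_obs();print("t",o["t"],"z",o["ee_pos"][2].round(1),"F",o["ft_force"].round(1),"M",o["moment"].round(3),"tq6",o["joint_torque"][5].round(3),"w",round(o["width"],2),"q6",o["qpos"][5].round(3))
E
python3 -m crank '[[[0.2,0,0],[0,0,0],1.4],[[0.3,0,0],[0,0,0],1.4],[[0.3,0,0],[0,0,0],1.4],[[0,0,0],[0,0,0],1.35]]' >/dev/null; python3 -c "
from h import *
mz()"
python3 -m crank '[[[0,0,0],[4,0,0],1.35],[[0,0,0],[4,0,0],1.35],[[0,0,0],[4,0,0],1.35],[[0,0,0],[4,0,0],1.35],[[0,0,0],[0,0,0],1.35]]' >/dev/null; python3 -c "
from h import *
mz()"
python3 -m crank '[[[0,0,0],[3,0,0],1.35],[[0,0,0],[3,0,0],1.35],[[0,0,0],[3,0,0],1.35],[[0,0,0],[0,0,0],1.35]]' >/dev/null; python3 -c "
from h import *
mz();look('w14')"
```

```text
t 13.45 z 73.2 F [-0.7 -0.4 -0.5] M [ 0.022 -0.121 -0.057] tq6 0.001 w 13.61 q6 -1.124
t 14.075 z 73.7 F [-0.6 -0.  -0.8] M [-0.044 -0.089 -0.017] tq6 0.399 w 13.73 q6 -0.846
t 14.575 z 73.7 F [-0.5 -0.2  0.5] M [-0.094 -0.059 -0.003] tq6 0.288 w 13.3 q6 -0.69
14.575 [ 451.2 -362.2   73.7] [-0.46 -0.24  0.53] [-0.094 -0.059 -0.003] 13.3 q6 -0.69
cap top row 189 rows: [(190, np.int64(308), np.int64(322)), (195, np.int64(297), np.int64(339)), (200, np.int64(289), np.int64(343)), (205, np.int64(287), np.int64(348)), (210, np.int64(282), np.int64(353)), (215, np.int64(279), np.int64(355))]
```

View pics/w14.png

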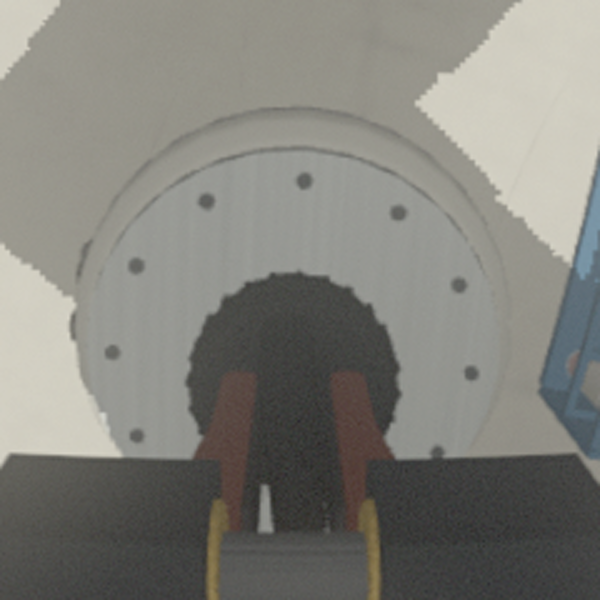

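The wing follows clockwise, with the slack slit now on the left at (265,510) and no resistance yet. Continuing.

```bash
python3 -m crank '[[[0,0,0],[4,0,0],1.35],[[0,0,0],[4,0,0],1.35],[[0,0,0],[4,0,0],1.35],[[0,0,0],[0,0,0],1.35]]' >/dev/null; python3 -c "
from h import *
mz()"
python3 -m crank '[[[0.02,0,0],[3,0,0],1.35],[[0.02,0,0],[3,0,0],1.35],[[0.02,0,0],[3,0,0],1.35],[[0,0,0],[0,0,0],1.35]]' >/dev/null; python3 -c "
from h import *
mz()"
python3 -m crank '[[[0.02,0,0],[3,0,0],1.35],[[0.02,0,0],[3,0,0],1.35],[[0.02,0,0],[3,0,0],1.35],[[0,0,0],[0,0,0],1.35]]' >/dev/null; python3 -c "
from h import *
mz();look('w15')"
```

```text
t 15.125 z 73.5 F [-0.8 -0.7 -0.8] M [-0.077  0.048 -0.007] tq6 0.392 w 13.47 q6 -0.48
t 15.625 z 73.0 F [-0.5  0.  -0.4] M [-0.085 -0.013  0.03 ] tq6 0.295 w 13.34 q6 -0.324
t 16.125 z 72.4 F [ 0.9 -0.1 -0. ] M [-0.085 -0.013  0.016] tq6 0.3 w 13.78 q6 -0.167
16.125 [ 451.1 -362.1   72.4] [ 0.87 -0.08 -0.01] [-0.085 -0.013  0.016] 13.78 q6 -0.167
cap top row 189 rows: [(190, np.int64(308), np.int64(321)), (195, np.int64(297), np.int64(339)), (200, np.int64(289), np.int64(342)), (205, np.int64(287), np.int64(348)), (210, np.int64(282), np.int64(352)), (215, np.int64(280), np.int64(354))]
```

View pics/w15.png

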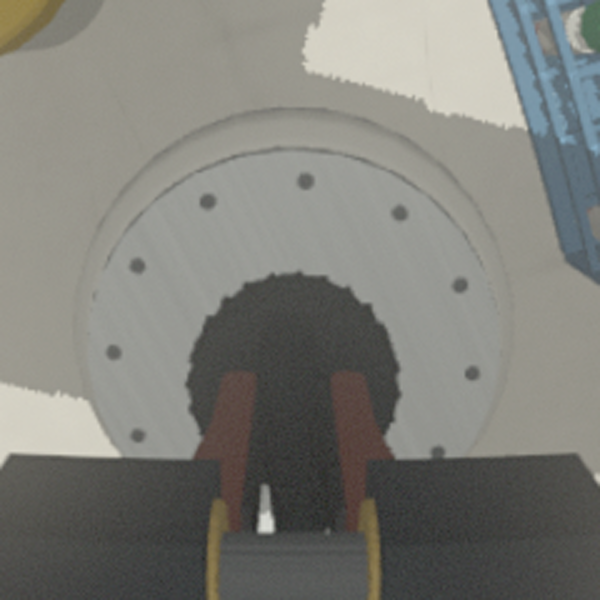

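```bash
python3 -m crank '[[[0.02,0,0],[3,0,0],1.35],[[0.02,0,0],[3,0,0],1.35],[[0,0,0],[0,0,0],1.35]]' >/dev/null; python3 -c "
from h import *
mz()"
python3 -m crank '[[[0.02,0,0],[3,0,0],1.35],[[0.02,0,0],[3,0,0],1.35],[[0,0,0],[0,0,0],1.35]]' >/dev/null; python3 -c "
from h import *
mz()"
python3 -m crank '[[[0.02,0,0],[3,0,0],1.35],[[0,0,0],[2,0,0],1.35],[[0,0,0],[0,0,0],1.35]]' >/dev/null; python3 -c "
from h import *
mz();look('w16')"
```

```text
t 16.55 z 72.0 F [-0.2  0.4 -1.7] M [-0.116  0.057 -0.003] tq6 0.313 w 13.35 q6 -0.062
t 16.925 z 71.6 F [-0.1 -0.6 -2. ] M [-0.132  0.046  0.072] tq6 0.318 w 13.82 q6 0.043
t 17.3 z 71.3 F [-1.3 -0.7 -3.3] M [-0.083 -0.001  0.109] tq6 0.253 w 13.45 q6 0.131
17.3 [ 451.1 -362.2   71.3] [-1.27 -0.73 -3.31] [-0.083 -0.001  0.109] 13.45 q6 0.131
cap top row 189 rows: [(190, np.int64(308), np.int64(321)), (195, np.int64(297), np.int64(339)), (200, np.int64(289), np.int64(342)), (205, np.int64(287), np.int64(348)), (210, np.int64(282), np.int64(352)), (215, np.int64(280), np.int64(354))]
```

View pics/w16.png

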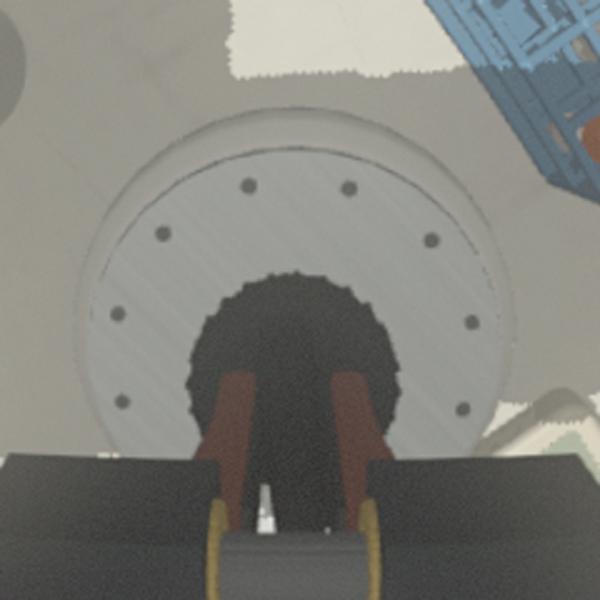

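The moment is building (Mz 0.11) and the knob is drawing the tool down, so it is engaged. Continuing in small steps to the bind.

```bash
python3 -m crank '[[[0.05,0,0],[2,0,0],1.35],[[0.03,0,0],[2,0,0],1.35],[[0,0,0],[0,0,0],1.35]]' >/dev/null; python3 -c "
from h import *
mz()"
python3 -m crank '[[[0.03,0,0],[2,0,0],1.35],[[0.03,0,0],[2,0,0],1.35],[[0,0,0],[0,0,0],1.35]]' >/dev/null; python3 -c "
from h import *
mz()"
python3 -m crank '[[[0.02,0,0],[2,0,0],1.35],[[0.02,0,0],[1,0,0],1.35],[[0,0,0],[0,0,0],1.35]]' >/dev/null; python3 -c "
from h import *
mz()"
```

```text
t 17.725 z 70.9 F [-1.3 -0.4  0.3] M [-0.036  0.047  0.047] tq6 0.237 w 13.76 q6 0.203
t 18.1 z 70.7 F [-0.8  1.   5.9] M [0.145 0.194 0.144] tq6 0.309 w 14.16 q6 0.274
t 18.475 z 70.6 F [-1.7  1.7  7.5] M [0.191 0.27  0.296] tq6 0.374 w 14.08 q6 0.326
```

Mz reached 0.3, so the bind has begun, but I'm pressing down about 7 N. I'll raise 0.6 mm and nudge a little more.

```bash
python3 -m crank '[[[-0.06,0,0],[0,0,0],1.35],[[0,0,0],[0,0,0],1.35]]' >/dev/null; python3 -c "
from h import *
mz()"
python3 -m crank '[[[0,0,0],[1,0,0],1.35],[[0,0,0],[1,0,0],1.35],[[0,0,0],[0,0,0],1.35]]' >/dev/null; python3 -c "
from h import *
mz()
look('w17')"
```

```text
t 18.725 z 70.7 F [-0.6  0.1  3.9] M [-0.024  0.01   0.279] tq6 0.276 w 13.5 q6 0.325
t 19.1 z 70.6 F [-0.3 -0.1  5.8] M [-0.026  0.136  0.323] tq6 0.434 w 13.71 q6 0.36
19.1 [ 451.5 -362.5   70.6] [-0.29 -0.08  5.8 ] [-0.026  0.136  0.323] 13.71 q6 0.36
cap top row 189 rows: [(190, np.int64(307), np.int64(319)), (195, np.int64(296), np.int64(338)), (200, np.int64(289), np.int64(342)), (205, np.int64(287), np.int64(348)), (210, np.int64(281), np.int64(353)), (215, np.int64(280), np.int64(354))]
```

View pics/w17.png

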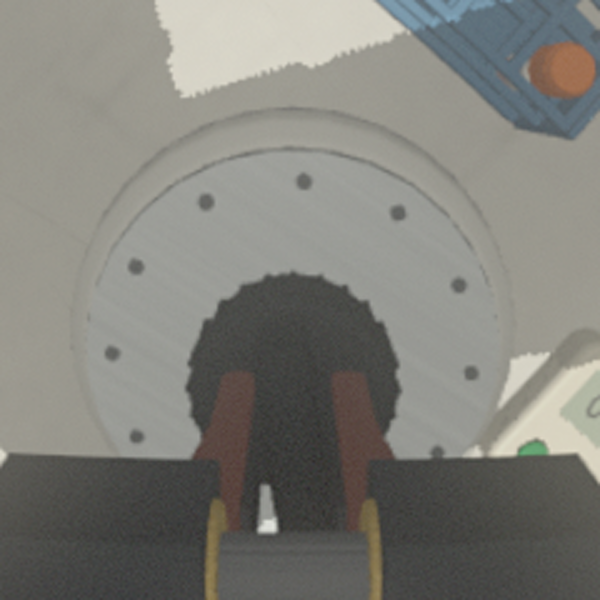

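Mz is past 0.3 (0.32) and the lag is unchanged. Cap and lid dots sit at the same pixels as in w14, although the camera is 3.1 mm lower, so knob and lid have come down about 3 mm. Now I'll ease the twist back within the slack, open and retreat.

```bash
python3 -m crank '[[[0,0,0],[-2,0,0],1.35],[[-0.03,0,0],[-2,0,0],1.4],[[0,0,0],[0,0,0],2],[[0,0,0],[0,0,0],3],[[0,0,0],[0,0,0],3.5]]' >/dev/null; python3 -c "
from h import *
mz()
look('w18')"
python3 -m crank '[[[-0.5,0,0],[0,0,0],3.5],[[-1.5,0,0],[0,0,0],3.5],[[-2,0,0],[0,0,0],3.5],[[-2,0,0],[0,0,0],4.5],[[-2,0,0],[0,0,0],5]]' >/dev/null;python3 -m crank '[[[-1,0,0],[0,0,0],6],[[0,0,0],[0,0,0],6],[[0,0,0],[0,0,0],6],[[0,0,0],[0,0,0],6]]'; python3 -c "
from h import *
mz()
look('w19')"
```

```text
t 19.775 z 70.4 F [-0.1  0.5 -0.3] M [ 0.016 -0.016 -0.036] tq6 0.004 w 33.69 q6 0.29
19.775 [ 451.  -362.    70.4] [-0.05  0.53 -0.25] [ 0.016 -0.016 -0.036] 33.69 q6 0.29
cap top row 189 rows: [(190, np.int64(310), np.int64(322)), (195, np.int64(298), np.int64(337)), (200, np.int64(291), np.int64(343)), (205, np.int64(288), np.int64(349)), (210, np.int64(283), np.int64(352)), (215, np.int64(280), np.int64(355))]
t: 20.95
ee_pos: [450.8, -361.9, 159.8]
orientation: [0.769, 1.432, -0.769]
ft_force: [0.2, -1.3, 0.0]
width: 60.2
t 20.95 z 159.8 F [ 0.2 -1.3  0. ] M [ 0.036 -0.02  -0.004] tq6 0.0 w 60.19 q6 0.29
20.95 [ 450.8 -361.9  159.8] [ 0.15 -1.35  0.04] [ 0.036 -0.02  -0.004] 60.19 q6 0.29
cap top row 170 rows: [(190, np.int64(292), np.int64(345)), (195, np.int64(289), np.int64(345)), (200, np.int64(291), np.int64(347)), (205, np.int64(291), np.int64(344)), (210, np.int64(293), np.int64(343)), (215, np.int64(297), np.int64(339))]
```

View pics/w19.png

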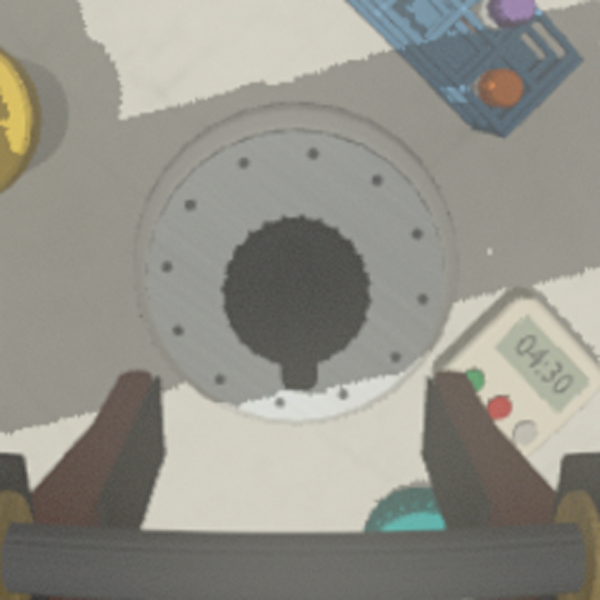

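The knob stands upright and centred, clear of the fingers, with cap centre (297,292) and wing end (299,375). I'll check the lid height from the dot ring, using the same method before and after.

Run:
```python
from h import *
from scipy.optimize import least_squares
get=dict
def dots(n,ax=(451.2,-362.2)):
    d=get(np.load(n+".npz"));g=d["pixels"].min(2).astype(np.float32)
    out=[];P=[]
    u0=None
    # candidate small dark blobs by black-hat
    bh=cv2.morphologyEx(g,cv2.MORPH_BLACKHAT,np.ones((7,7)))
    n_,l,st,ce=cv2.connectedComponentsWithStats((bh>15).astype(np.uint8))
    for i in range(1,n_):
        if 4<=st[i,4]<=40:
            ys,xs=np.nonzero(l==i);w=bh[ys,xs];u=((xs*w).sum()/w.sum(),(ys*w).sum()/w.sum())
            q=wonz(d,u,64)[:2]
            if abs(np.hypot(*(q-ax))-50)<2.5: P.append(u)
    for z in (64,61):
        Q=np.array([wonz(d,u,z)[:2] for u in P])
        f=least_squares(lambda q:np.hypot(*(Q-q[:2]).T)-q[2],[*ax,50],loss="soft_l1",f_scale=.2)
        print(n,z,len(P),f.x.round(2),np.abs(f.fun).max().round(2))
for n in ("w1","w2","w4","w9","w11","w13","w14","w15","w17","w18","w19"): dots(n)
```

```text
w1 64 13 [ 451.25 -362.05   50.04] 1.66
w1 61 13 [ 451.09 -362.65   50.47] 1.67
w2 64 14 [ 451.33 -362.1    49.94] 1.14
w2 61 14 [ 451.03 -362.83   50.47] 1.15
w4 64 10 [ 451.36 -362.06   49.93] 0.07
w4 61 10 [ 451.26 -363.01   50.58] 0.07
w9 64 8 [ 451.4  -362.11   49.97] 0.05
w9 61 8 [ 451.26 -363.16   50.69] 0.05
w11 64 8 [ 451.3  -362.     49.86] 0.4
w11 61 8 [ 451.45 -363.06   50.59] 0.41
w13 64 9 [ 451.41 -362.03   49.89] 0.22
w13 61 9 [ 451.84 -363.     50.61] 0.23
w14 64 7 [ 451.37 -362.09   49.93] 0.04
w14 61 7 [ 451.36 -363.2    50.68] 0.04
w15 64 6 [ 451.68 -361.56   49.55] 0.03
w15 61 6 [ 451.12 -362.51   50.31] 0.03
w17 64 7 [ 452.45 -361.47   49.18] 0.05
w17 61 7 [ 451.48 -362.01   49.93] 0.05
w18 64 5 [ 452.21 -361.6    49.19] 0.08
w18 61 5 [ 451.28 -362.21   49.95] 0.08
w19 64 12 [ 452.01 -361.59   49.39] 0.22
w19 61 12 [ 451.37 -362.02   49.91] 0.22
```

The dot ring now gives the same 49.9 mm radius and the same centre only at z = 61 (before: z = 64). The lid is therefore about 3 mm down and stays there with the knob released, and the robot is clear. Handing in.

```bash
python3 -c "
from workcell import *
print(close_job())"
```

```text
the job is handed in; nothing more can be done
None
```

The knob dropped at the thread start, was turned clockwise until it bound, and was let go with the lid about 3 mm down. I handed the job in at about 21 s of the 61 s allowed.

- **Turning:** I used a loose pad fit, so the knob could move freely up and down. It dropped about 0.7–0.8 rad counter-clockwise; the cap and wing tip shifted as expected for 8.8 mm. It then bound about 1.4 rad clockwise, with the moment rising to about 0.32 N m.
- **Last checks:** After release, the lid's dot ring fits its earlier radius and centre only at 61 mm height instead of 64 mm. The knob looked upright and centred, and the gripper read no force or moment beyond sensor noise.
- **What disagreed:** Both cameras showed the fingers ending about 22–28 mm short of the reported TCP. My first turn of about 33° therefore passed above the wing without touching it. I lowered the gripper in small steps with force checks and repeated the turn.
- **Forces:** Near the bind I leaned on the knob with about 6–7.5 N at the wrist before easing off. I couldn't measure the knob's contact forces on the lid and stud directly.
- **Bystanders:** I never touched them, but I didn't measure them again at the end.

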